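Refit the shoe dryer's filter and start it

TASK

The shoe dryer's lint filter was cleaned and hung on the peg rack: lift it off its peg, lower it by hand into the slot in the dryer's top, keeping hold until it is well inside, and leave it fully home. Only then twist the dryer's start knob clockwise to its stop, pause there a moment, and let it spring back. Leave the other hanging tools on their pegs and everything else where it stands.

Things in the scene. Friction and masses are not known exactly. Their poses are not given: they have to be found in the camera images.
- filter: Lint filter, grey, 154 mm tall, hangs upright; z up, x thin, along the peg; same front and back. Origin: middle of the grip's underside, resting on the peg. Grip 10 (x) x 46 (y) mm, z 0 to 44. Below: window 30 mm wide, 34 high, for the peg; shoulder 16 x 86, z -40 to -34; rectangular screen 8 x 70, down to z -110 (last 5 mm: 6 x 66). On any of the 3 pegs; about 90 g
- rack: Fixed dark wood open-frame rack, 310 mm long (y), origin at its underside below the 14 mm rail (top z 180 mm). Three steel pegs, 8 mm thick, point to its -x at y -100, 0, 100 mm: level, top at z 180, to x -85; then the tip turns up, to x -99, z 192 mm. To come off, an item is raised 14 to 24 mm (at 26 its window's lower edge meets the peg), then drawn off along -x
- strainer: Another tool hanging on a peg, to be left alone: same grip and window as the filter but a round disc of 72 mm diameter and no shoulder; total height 152 mm. Origin: middle of the grip's underside
- lint_brush: Another tool hanging on a peg, to be left alone: same grip and window but a narrow brush head 26 mm wide and no shoulder; total height 154 mm. Origin: middle of the grip's underside
- slot (a point): Centre of the filter slot's mouth in the flat top of the shoe dryer; axes are the dryer's, z up, y along the slot. Slot 12 (x) x 75 (y) mm, 78 mm deep, edge chamfered 3 mm. Filter home: its shoulder lies on the dryer's top, its origin 40 mm above this point
- dryer: Fixed white shoe dryer, box 200 (x) x 320 (y) x 90 mm, origin: centre of its underside. In its top: slot centre at x -45, y 75 mm; knob axis at x -45, y -90 mm; two grey air tubes of 42 mm diameter (foot 58) at x 55, y -75 and 45 mm, rising to 202 mm above the counter
- knob_grip (a point): Grip point of the start knob: on its vertical axis, 34 mm above the dryer's top; turns with the knob. A disc of 52 mm diameter, its top 22 mm below this point, carries an upright bar 46 mm long (x), 12 mm wide (y), up to 10 mm above this point. At rest the bar lies along the dryer's x
- start_knob (a joint): Angle of the start knob: 0 at rest, grows as it turns clockwise seen from above, stop at 1.2 rad. A spring of 0.1 N m per rad drives it back to 0 when let go
- polish_tin: Flat steel shoe polish tin, 72 mm diameter, 26 mm high, bystander. Origin: underside
- shoe_brush: Shoe brush, 160 x 50 x 45 mm, bystander. Origin: underside
- dosing_cup: Open white plastic cup, 68 mm diameter, 60 mm high, bystander. Origin: underside
- spray_can: Spray can, 54 mm diameter, 160 mm high, bystander. Origin: underside
Things that resemble listed ones, but are neither listed nor needed, are in the scene too. What is shaped like the filter but blue or yellow is not meant.

How it is judged:
By the outcome, as a careful person would: the job done as asked, in the order asked, and still so for the second after the job is handed in, with the robot touching nothing.
It also fails if it takes over 69 s, if anything falls off the work surface, if the arm or the gripper's body presses on something with over 40 N, if the wrist force passes 120 N, or if a joint passes its speed limit or range.

ROBOT

A 6-joint arm with a two-finger parallel gripper is mounted at the origin on the work surface. World frame = base frame: x ahead of the robot, y to its left, z up, the work surface at z = 0. Lengths are in m, angles in rad, forces in N, time in s.
With the tool pointing down it reaches from about 0.375 to 0.975 m from the base axis. Payload 3.8 kg.
Tool frame: the origin (TCP) lies midway between the tips of the shut fingers; the grasp point (between the pads) lies 19 mm behind it; z points along the fingers, y is the line along which they close (so a half turn about z gives the same grasp; the last joint's range is limited). The gripper opens to 85 mm and grips with 20 to 120 N. Pads are 22 mm wide; open, the fingers measure 114 mm over their backs; the gripper's body (76 mm by 85 mm) begins 54 mm behind the grasp point. The pads swing forward as they close: fully open they stand 13 mm farther back than shut.
Start: joints at [1.258, 0.264, 1.604, -0, 1.274, -0.037], TCP at [0.184, 0.649, 0.231] pointing down, gripper open.
Joint ranges: [-2.63, 2.63], [-0.94, 2.18], [0.31, 2.57], [-1.31, 4.45], [0, 2.66], [-2.55, 2.55]. Speed limits (rad/s): [2.57, 2.57, 3.14, 3.14, 3.14, 3.14].

INTERFACE

Orientations are given as a rotation vector (axis times angle).
In Python, from workcell import * gives the robot as it stands. The module is installed in compiled form; this text tells all that it offers.
- The arm moves only by the tool apply_moves, never from a script. Its arguments are lists of equal length, an entry for each row: "fingers": the opening, from 0 (shut) to 1 (fully open); "travel": the shift along the tool's x, y, z normalised to -1 to 1, where 1 is 0.05 m, a list of three; "rotation": the turn, a rotation vector about the tool's x, y, z normalised to -1 to 1, where 1 is 6 degrees, a list of three. In form: {"fingers": [fingers, ...], "travel": [[dx, dy, dz], ...], "rotation": [[ax, ay, az], ...]}. A call has 1 to 12 rows; each row shifts and turns the commanded pose from where the row before left it, along the tool's axes as they then stand; what a row does not reach is not made up. A row lasts 1/10 s, in which the tool goes at most 50 mm and 8.59 degrees, less where a joint would pass 70% of its speed; a pose out of reach is approached as far as the arm can. A call with a number of a shift or a turn outside -1 to 1 is refused whole. A call with a gripper value outside its range is refused whole. The fingers move at their own pace and stop on an object; "newtons" is the grip in N (left out, the last holds). Time passes only in rows, so rows that do not move let the fingers close. It gives the time, the measured TCP pose, the force, the opening and the grip force at its end, in the units of the state.
- read_state(): the state, without advancing time (a new reading comes with each control period).
- read_camera(name): name is "side" or "top"; returns a dict with "image" (384x512x3 uint8, red, green, blue), "fx", "fy", "cx", "cy" (pixels), "k1" (the pictures are not rectified: a ray, as slopes to the right and down, at radius r is drawn at 1 + k1 r^2 times it, then the intrinsics apply), "extrinsics" (4x4, takes a point from world to camera coordinates). Camera axes: x right, y down, z forward; pixel columns grow to the right and rows downward; lengths in m; the calibration is good to about 2 mm. A picture is of the moment at which its call begins. There is no depth.
- finish_job(): hands the job in; it is judged then, once.
Trained networks look in the newest picture that a camera, given by its name, has taken for a name from the list of things; names that differ only in an ending like _2 or _b are one class to them, and where a whole thing is asked for, a point or a joint stands for the part that bears it (a point fixed in the world has none). Each returns a list of dicts, best first, with "p" (0 to 1); they miss things now and then, are a little off and sometimes report something else, mostly with a low value. They report only what shows in the picture. A call takes as long as a camera call. They do not tell look-alikes from the thing itself.
- regions_of(camera, name): "mask" (384x512 bool, what is visible of it) and "bbox" ([left, top, width, height] in pixels, round what is visible of it).
- tip_of(camera, name): "location" ([column, row] in pixels: a listed point, or the origin of a listed thing).
The state is a dict: "time": time; "q": joint angles; "joint_vel": joint speeds; "joint_torque": joint torques, N m; "tool_pos": TCP position; "tcp_rot": TCP orientation; "wrist_force": force on the tool from outside, world axes, zero at the start; "torque": the same for the moment, N m; "width": opening from 0.0 (shut) to 1.0 (fully open); "grip_force": force on a finger pad.
Only numpy, scipy, OpenCV 4.12 (cv2) and the standard library are available. Lean on these libraries where they do the work, as an engineer would, in place of code of your own. Each camera call takes 0.05 s, during which the arm holds its last target. There are 200 camera calls.

## Working session

There is one attempt and no reset: what is moved stays moved. The work goes in short steps, Python scripts to look and compute and a tool call to move; the robot and the scene stay as the last step left them, time stands still between calls to the robot, and variables do not carry over. Pictures are saved under pics/ and viewed, at most 13 in all, crops included, and the job is handed in when it is done.

Besides the shell and the picture viewer there is one more tool, called after ">>>" as name(argument=value, ...) on one line, values as JSON. apply_moves: Moves the arm, as the interface text tells. Scaled input: -1 to 1 covers 0.05 m each way for a shift and 6 degrees each way for a turn. Its arguments: {"type":"object","properties":{"fingers":{"type":"array","items":{"type":"number"}},"travel":{"type":"array","items":{"type":"array","items":{"type":"number"}}},"rotation":{"type":"array","items":{"type":"array","items":{"type":"number"}}},"newtons":{"type":"number"}},"required":["fingers","travel","rotation"]}

```bash
mkdir -p pics
cat > h.py <<'E'
from workcell import *
import numpy as np, cv2
from scipy.spatial.transform import Rotation as R
def K(c): return np.array([[c['fx'],0,c['cx']],[0,c['fy'],c['cy']],[0,0,1.]])
def ray(c,px):
    E=np.array(c['extrinsics']); u=(px[0]-c['cx'])/c['fx']; v=(px[1]-c['cy'])/c['fy']
    x,y=u,v
    for _ in range(20):
        s=1+c['k1']*(x*x+y*y); x,y=u/s,v/s
    d=E[:3,:3].T@np.array([x,y,1.]); o=-E[:3,:3].T@E[:3,3]
    return o,d/np.linalg.norm(d)
def proj(c,P):
    E=np.array(c['extrinsics']); p=E[:3,:3]@np.array(P,float)+E[:3,3]; x,y=p[0]/p[2],p[1]/p[2]
    s=1+c['k1']*(x*x+y*y); return np.array([c['fx']*x*s+c['cx'],c['fy']*y*s+c['cy']])
def at_z(c,px,z):
    o,d=ray(c,px); return o+d*(z-o[2])/d[2]
def tri(c1,p1,c2,p2):
    o1,d1=ray(c1,p1); o2,d2=ray(c2,p2)
    t=np.linalg.lstsq(np.c_[d1,-d2],o2-o1,rcond=None)[0]
    a,b=o1+d1*t[0],o2+d2*t[1]; return (a+b)/2,np.linalg.norm(a-b)
E
python3 - <<'E'
from h import *
np.set_printoptions(precision=3,suppress=True)
cs={}
for n in('side','top'):
    c=read_camera(n);cs[n]=c
    cv2.imwrite(f'pics/{n}0.png',cv2.resize(c['image'][:,:,::-1],(800,600)))
    E=np.array(c['extrinsics']);print(n,'pos',-E[:3,:3].T@E[:3,3],'fwd',E[2,:3],c['fx'],c['k1'])
for t in ['filter','rack','strainer','lint_brush','slot','dryer','knob_grip']:
    for n in cs:
        print(t,n,[(np.round(d['location'],1).tolist(),round(d['p'],2)) for d in tip_of(n,t)][:5])
s=read_state();print(s)
E
```

```text
side pos [-0.124 -0.85   1.052] fwd [ 0.447  0.602 -0.661] 447.7634274646883 0.044651099524350306
top pos [0.351 0.014 1.365] fwd [ 0.117 -0.015 -0.993] 450.2628633217647 0.05622244296583374
filter side [([279.4, 150.7], 0.79), ([146.5, 154.7], 0.77), ([325.5, 244.0], 0.64), ([205.0, 137.4], 0.53)]
filter top [([117.0, 257.7], 0.93), ([146.2, 192.1], 0.76), ([215.2, 124.0], 0.48), ([328.2, 176.2], 0.34)]
rack side [([219.4, 166.9], 0.92), ([272.4, 291.5], 0.55)]
rack top [([159.9, 180.7], 0.88)]
strainer side [([222.8, 148.1], 0.77)]
strainer top [([184.9, 193.1], 0.69)]
lint_brush side [([186.9, 121.8], 0.72)]
lint_brush top [([104.1, 192.3], 0.8), ([143.2, 191.4], 0.47)]
slot side [([301.1, 211.9], 0.88)]
slot top [([177.1, 245.3], 0.73), ([306.9, 177.9], 0.71)]
dryer side [([325.9, 242.1], 0.61)]
dryer top [([328.2, 173.5], 0.66)]
knob_grip side [([333.1, 242.0], 0.85)]
knob_grip top [([363.4, 186.2], 0.55)]
{'time': 0.8, 'q': array([ 1.258,  0.264,  1.604, -0.   ,  1.274, -0.037]), 'joint_vel': array([ 0.001,  0.001,  0.001, -0.   , -0.   , -0.001]), 'joint_torque': array([  0.   , -51.498, -36.77 ,  -0.   ,   0.001,   0.   ]), 'tool_pos': array([0.184, 0.649, 0.231]), 'tcp_rot': array([ 0.432,  3.112, -0.   ]), 'wrist_force': array([-0.116,  0.276, -0.035]), 'torque': array([ 0.049, -0.026,  0.012]), 'grip_force': 0.0, 'width': 0.9977425734288506}
```

View pics/side0.png

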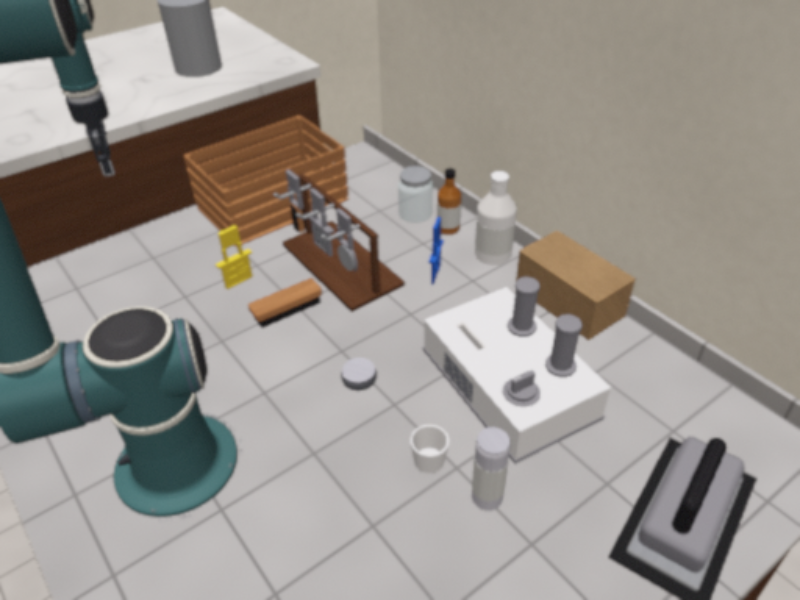

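View pics/top0.png

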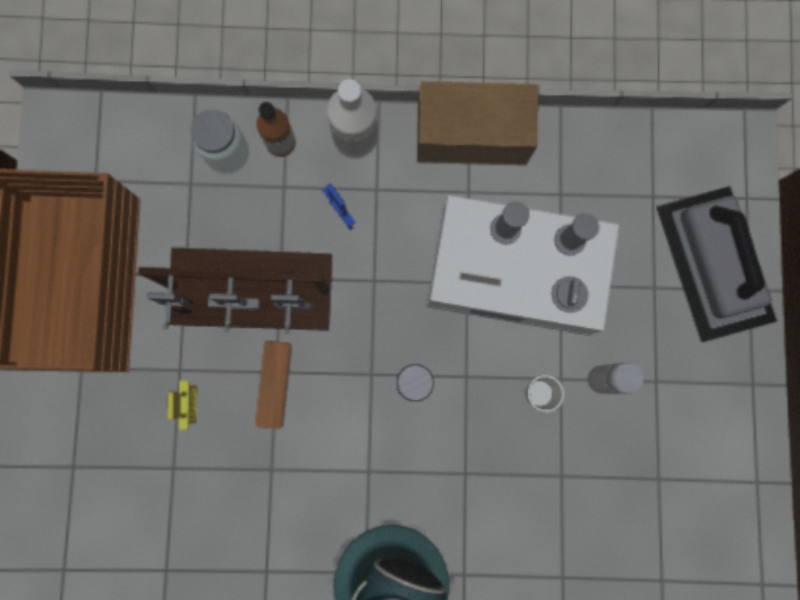

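The side view shows the rack around (335,240) with three grey tools, and the dryer at (515,370) with its slot at (471,336) and knob at (522,385). In the top view the tools hang at columns 168, 229 and 289, row about 298. I'll zoom in to tell them apart.

Run:
```python
from h import *
np.set_printoptions(precision=3,suppress=True)
cs={n:read_camera(n) for n in('side','top')}
a=cs['side']['image'][95:200,165:275,::-1];b=cs['top']['image'][150:215,80:220,::-1]
a=cv2.resize(a,None,fx=4.5,fy=4.5,interpolation=3); b=cv2.resize(b,None,fx=2.2,fy=2.2,interpolation=3)
o=np.zeros((max(len(a),len(b)),a.shape[1]+b.shape[1],3),np.uint8);o[:len(a),:a.shape[1]]=a;o[:len(b),a.shape[1]:]=b
cv2.imwrite('pics/crop.png',o);print(o.shape)
c1,c2=cs['side'],cs['top']
S={'fil?':[(205,137.4),(222.8,148.1),(186.9,121.8)],'T':[(146.2,192.1),(184.9,193.1),(104.1,192.3)]}
for i,p in enumerate(S['fil?']):
    for q in S['T']: print(p,q,*tri(c1,p,c2,q))
print('slot',tri(c1,(301.1,211.9),c2,(306.9,177.9)))
print('knob',tri(c1,(333.1,242),c2,(363.4,186.2)))
print('dry',tri(c1,(325.9,242.1),c2,(328.2,173.5)))
print('rack',tri(c1,(219.4,166.9),c2,(159.9,180.7)))
```

```text
(472, 803, 3)
(205, 137.4) (146.2, 192.1) [0.504 0.289 0.162] 0.003371196438904819
(205, 137.4) (184.9, 193.1) [0.474 0.187 0.235] 0.0433930397526923
(205, 137.4) (104.1, 192.3) [0.536 0.409 0.083] 0.06370382723900331
(222.8, 148.1) (146.2, 192.1) [0.537 0.288 0.101] 0.0625696685488197
(222.8, 148.1) (184.9, 193.1) [0.504 0.183 0.176] 0.00856052100606339
(222.8, 148.1) (104.1, 192.3) [0.569 0.406 0.022] 0.13161424428358603
(186.9, 121.8) (146.2, 192.1) [0.469 0.282 0.248] 0.04990007118863542
(186.9, 121.8) (184.9, 193.1) [0.442 0.184 0.313] 0.08943990245677964
(186.9, 121.8) (104.1, 192.3) [0.498 0.397 0.174] 0.0012841038146124677
slot (array([ 0.563, -0.149,  0.1  ]), np.float64(0.0024127563707290146))
knob (array([ 0.541, -0.305,  0.117]), np.float64(0.0025004446005039444))
dry (array([ 0.597, -0.228,  0.009]), np.float64(0.00945824477532114))
rack (array([0.555, 0.288, 0.008]), np.float64(0.00570423939407278))
```

View pics/crop.png

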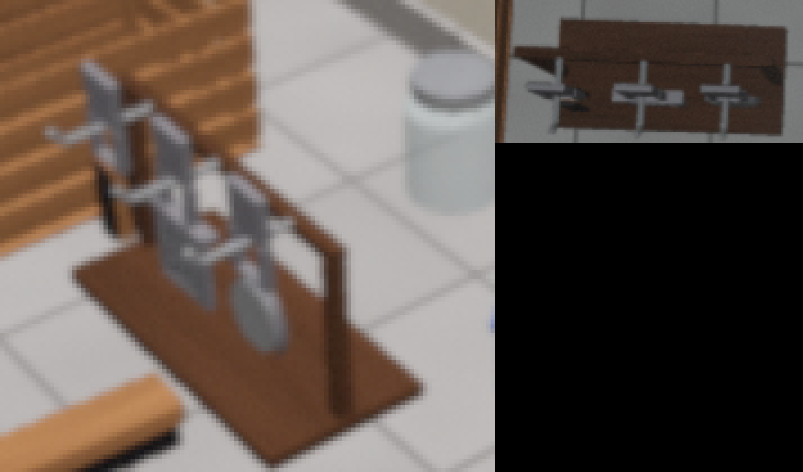

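The filter is the middle tool: it has a rectangular screen and shoulder, while the near one has a round disc and the far one a narrow brush. Next I'll refine the poses.

```bash
cat > fit.py <<'E'
from h import *
from scipy.optimize import minimize
np.set_printoptions(precision=4,suppress=True)
def box(x0,x1,y0,y1,z0,z1): return np.array([[x,y,z] for x in(x0,x1) for y in(y0,y1) for z in(z0,z1)])
def cyl(x,y,r,z0,z1): return np.array([[x+r*np.cos(a),y+r*np.sin(a),z] for a in np.linspace(0,6.28,24) for z in(z0,z1)])
FIL=[box(-.005,.005,-.023,.023,0,.044),box(-.005,.005,-.023,-.015,-.034,0),box(-.005,.005,.015,.023,-.034,0),box(-.008,.008,-.043,.043,-.04,-.034),box(-.004,.004,-.035,.035,-.105,-.04)]
DRY=[box(-.1,.1,-.16,.16,0,.09),cyl(.055,-.075,.021,.09,.202),cyl(.055,.045,.021,.09,.202),cyl(-.045,-.09,.026,.09,.102),box(-.068,-.022,-.096,-.084,.102,.134)]
def render(c,parts,p):   # p = x,y,z,yaw ; 4x supersampled soft mask
    M=R.from_euler('z',p[3]).as_matrix(); m=np.zeros((384*4,512*4),np.uint8)
    for P in parts:
        q=np.array([proj(c,M@v+p[:3]) for v in P])
        h=cv2.convexHull(((q+.5)*4*16).astype(np.int32)); cv2.fillConvexPoly(m,h,255,shift=4)
    return cv2.resize(m,(512,384),interpolation=cv2.INTER_AREA)/255.
def fit(views,parts,p0,free,steps):
    p0=np.array(p0,float)
    def full(v): p=p0.copy(); p[free]=v; return p
    def cost(v):
        s=0
        for c,m in views:
            r=render(c,parts,full(v)); s+=1-np.minimum(r,m).sum()/np.maximum(r,m).sum()
        return s
    x=p0[free]; S=np.vstack([x]+[x+np.eye(len(x))[i]*steps[i] for i in range(len(x))])
    r=minimize(cost,x,method='Nelder-Mead',options=dict(initial_simplex=S,xatol=1e-4,fatol=1e-5,maxfev=250))
    return full(r.x),r.fun
E
python3 - <<'E'
from fit import *
cs={n:read_camera(n) for n in('side','top')}
def near(n,t,px):
    L=[d for d in regions_of(n,t)]
    L.sort(key=lambda d:np.hypot(*(np.argwhere(d['mask']).mean(0)[::-1]-px)))
    for d in L[:1]: print(n,t,d['bbox'],d['p'])
    return L[0]['mask'].astype(float)
md={'side':near('side','dryer',(330,240)),'top':near('top','dryer',(335,172))}
mf={'side':near('side','filter',(204,142)),'top':near('top','filter',(148,192))}
np.savez('m.npz',**{f'd{k}':v for k,v in md.items()},**{f'f{k}':v for k,v in mf.items()})
def go(nm,m,parts,p0,free,steps):
    for ks in(('side','top'),('side',),('top',)):
        if nm=='fil' and len(ks)==1: continue
        p,f=fit([(cs[k],m[k]) for k in ks],parts,p0,free,steps); print(nm,ks,p,f)
        if len(ks)==2: best=p
    return best
p=go('dry',md,DRY,[.59,-.225,0,-.07],[0,1,3],[.01,.01,.05])
M=R.from_euler('z',p[3]).as_matrix()
print('slot',M@[-.045,.075,.09]+p[:3],'knob',M@[-.045,-.09,.124]+p[:3])
pf=go('fil',mf,FIL,[.504,.289,.18,-.05],[0,1,2,3],[.006,.006,.006,.1])
# overlay picture
o=[]
for k,parts_p in (('side',0),('top',0)):
    im=cs[k]['image'][:,:,::-1].copy()
    im=cv2.resize(im,None,fx=4,fy=4,interpolation=3)
    for parts,q in((DRY,p),(FIL,pf)):
        Mq=R.from_euler('z',q[3]).as_matrix()
        for P in parts:
            h=cv2.convexHull(((np.array([proj(cs[k],Mq@v+q[:3]) for v in P])+.5)*4).astype(np.int32)); cv2.polylines(im,[h],True,(0,0,255),1)
    sl=np.array([proj(cs[k],M@np.array([-.045+a,.075+b,.09])+p[:3]) for a,b in((-.006,-.0375),(.006,-.0375),(.006,.0375),(-.006,.0375))])
    cv2.polylines(im,[((sl+.5)*4).astype(np.int32)],True,(0,255,0),1)
    o.append(im)
a=o[0][4*95:4*170,4*170:4*250];b=o[0][4*180:4*290,4*265:4*395];c=o[1][4*160:4*220,4*90:4*210];d=o[1][4*120:4*215,4*270:4*400]
W=np.zeros((820,1010,3),np.uint8)
for im,x,y in((a,0,0),(b,490,0),(c,0,445),(d,490,440)): W[y:y+im.shape[0],x:x+im.shape[1]]=im
cv2.imwrite('pics/ov.png',cv2.resize(W,(739,600),interpolation=cv2.INTER_AREA))
E
```

```text
side dryer [273.7, 175.7, 116.0, 121.1] 0.55
top dryer [275.9, 122.4, 122.9, 93.2] 0.57
side filter [200.8, 125.4, 11.3, 40.0] 0.81
top filter [108.7, 244.4, 16.1, 30.2] 0.87
dry ('side', 'top') [ 0.5962 -0.2301  0.     -0.1527] 0.053302801792042276
dry ('side',) [ 0.5964 -0.2301  0.     -0.1502] 0.032543713950921815
dry ('top',) [ 0.5957 -0.2302  0.     -0.1569] 0.019242436201429514
slot [ 0.5631 -0.1491  0.09  ] knob [ 0.538  -0.3122  0.124 ]
fil ('side', 'top') [ 0.5051  0.2927  0.1707 -0.0426] 1.1605041937522995
```

View pics/ov.png

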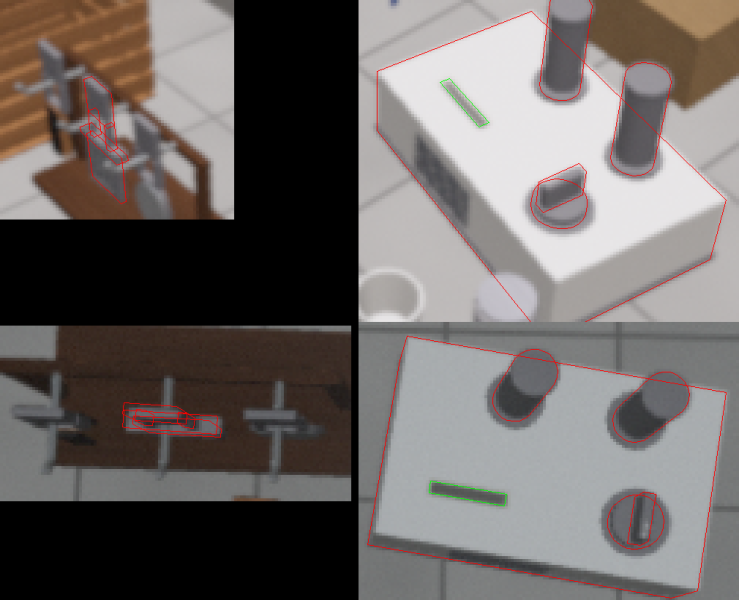

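Run:
```python
from fit import *
cs={n:read_camera(n) for n in('side','top')}
def sel(n,t,px):
    best=None
    for d in regions_of(n,t):
        x,y,w,h=d['bbox']; e=np.hypot(x+w/2-px[0],y+h/2-px[1])
        if best is None or e<best[0]: best=(e,d)
    print(n,t,best[0],best[1]['bbox'],round(best[1]['p'],2)); return best[1]['mask'].astype(float)
mr={k:sel(k,'rack',q) for k,q in(('side',(218,150)),('top',(155,185)))}
# rack: fit base only through feet? use top view brown segmentation of the base plate
im=cs['top']['image'].astype(int); 
brown=((im[:,:,0]-im[:,:,2])>12)
sub=np.zeros_like(brown);sub[150:216,100:218]=brown[150:216,100:218]
cv2.imwrite('pics/brown.png',sub.astype(np.uint8)*255)
# grey bright in top around middle tool
hsv=cv2.cvtColor(cs['top']['image'],cv2.COLOR_RGB2HSV)
reg=(slice(180,206),slice(128,170))
grey=np.zeros((384,512));g=im.max(2);sat=im[:,:,0]-im[:,:,2]
grey[reg]=((g>60)&(sat<14))[reg]
for r in range(180,206): print(r,''.join('%4d'%v for v in im[r,130:172,1]))
ms=sel('side','filter',(205,142))
for p in ([.505,.289,.18,-.05],[.505,.291,.18,-.1]):
    print('side z=.18',fit([(cs['side'],ms)],FIL,p,[0,1,3],[.004,.004,.05]))
mt=[d for d in regions_of('top','filter')]
print([(d['bbox'],d['p']) for d in mt])
print([(d['bbox'],d['p']) for d in regions_of('top','strainer')],[(d['bbox'],d['p']) for d in regions_of('top','lint_brush')])
```

```text
side rack 5.188689622631113 [182.7, 107.8, 79.4, 89.9] 0.7
top rack 6.359638354497834 [88.7, 159.6, 119.9, 51.5] 0.88
180   40  38  37  35  40  37  42  37  41  37  39  39  35  38  36  50  83 102  81  55  39  38  40  37  39  40  36  40  40  38  36  39  39  38  39  37  37  38  40  38  39  39
181   40  41  40  41  41  40  40  39  44  40  40  40  37  42  39  51  86 102  81  52  41  41  41  41  43  39  41  38  39  40  36  41  42  39  36  37  38  37  40  37  37  40
182   40  42  39  37  37  40  39  36  43  41  39  41  38  41  41  54  86 100  81  54  42  42  38  41  41  43  41  40  39  42  40  37  39  40  39  43  37  43  40  39  40  41
183   41  40  40  40  41  36  41  41  42  37  37  37  40  37  41  58  90 103  78  51  39  36  38  38  42  36  39  36  39  39  38  43  42  39  39  39  41  36  42  41  40  41
184   40  38  40  39  40  42  38  39  42  39  42  40  36  39  40  59  88  99  78  48  41  41  35  36  36  38  40  37  39  37  39  40  37  41  38  41  36  37  36  37  39  40
185   39  41  40  37  39  38  37  36  40  37  39  42  39  39  41  63  92 100  74  46  38  38  37  39  37  37  41  40 
[... 3272 characters left out ...]
38  43  41  41  42  42  36  38  40  37  38  40  42  42  39  41  43  38
205   40  39  40  37  37  41  41  39  37  39  39  40  39  46  77  98  99  72  45  39  37  41  43  36  39  40  36  40  42  38  42  40  38  39  40  42  39  41  44  39  41  46
side filter 1.950640920313105 [198.7, 125.2, 12.5, 37.5] 0.75
side z=.18 (array([ 0.4996,  0.2852,  0.18  , -0.0832]), np.float64(0.24746255218138657))
side z=.18 (array([ 0.4995,  0.2847,  0.18  , -0.0817]), np.float64(0.24807928075194108))
[([205.6, 117.5, 20.2, 30.6], 0.68), ([133.3, 188.6, 36.7, 8.9], 0.66), ([112.3, 247.2, 9.9, 28.2], 0.56)]
[([174.6, 189.0, 28.6, 7.5], 0.77)] [([88.5, 155.6, 121.0, 57.7], 0.58), ([90.3, 186.8, 31.5, 12.2], 0.47)]
```

Run:
```python
from fit import *
cs={n:read_camera(n) for n in('side','top')}
T=cs['top']; im=T['image'].astype(float)[:,:,1]
m=np.zeros((384,512)); m[187:199,128:172]=np.clip((im[187:199,128:172]-42)/50,0,1)
m[196:199,143:149]=0
for d in regions_of('side','filter'):
    x,y,w,h=d['bbox']
    if abs(x+w/2-205)<6: ms=d['mask'].astype(float); print(d['bbox'])
V=[(cs['side'],ms),(T,m)]
p0=[.502,.288,.18,-.07]
print('top z.18',fit(V[1:],FIL,p0,[0,1,3],[.004,.004,.05]))
print('both z.18',fit(V,FIL,p0,[0,1,3],[.004,.004,.05]))
print('both',fit(V,FIL,p0,[0,1,2,3],[.004,.004,.005,.05]))
a=at_z(T,(147.2,180.5),.18);b=at_z(T,(145.3,203.5),.18);print('peg',a,b,np.arctan2(*(a-b)[[1,0]]))
for q in((133.5,189.3),(151.1,189.9),(142.4,189.6)): print('gripтop',at_z(T,q,.224))
# rail edges/pegs: scan peg tips in top
for r in(208,206,204,202): print(r,im[r,140:152].astype(int))
for r in range(206,214): print(r,im[r,140:152].astype(int))
for r in range(166,178,1): print(r,im[r,126:156:2].astype(int))
```

```text
[199.2, 124.4, 11.4, 39.6]
top z.18 (array([ 0.5026,  0.2875,  0.18  , -0.0113]), np.float64(0.3534585875045082))
both z.18 (array([ 0.5018,  0.2881,  0.18  , -0.0326]), np.float64(0.5560597659591301))
both (array([ 0.5024,  0.2891,  0.1758, -0.0388]), np.float64(0.5451517470725533))
peg [0.5311 0.2851 0.18  ] [0.4699 0.287  0.18  ] -0.030829922936704314
gripтop [0.501  0.3082 0.224 ]
gripтop [0.5005 0.264  0.224 ]
gripтop [0.5008 0.2859 0.224 ]
208 [46 49 50 56 77 84 66 49 45 44 44 43]
206 [ 40  41  39  50  91 104  92  68  45  37  37  38]
204 [39 36 40 45 74 95 97 73 44 39 37 37]
202 [39 39 38 45 71 93 99 74 46 41 40 43]
206 [ 40  41  39  50  91 104  92  68  45  37  37  38]
207 [36 41 42 45 81 87 74 54 41 41 41 38]
208 [46 49 50 56 77 84 66 49 45 44 44 43]
209 [90 91 88 88 88 79 72 72 70 70 70 70]
210 [115 113 106 102 103  88  88 104 112 112 112 110]
211 [117 117 115 109 105  96 104 117 116 118 119 115]
212 [115 117 117 109 100 108 113 115 117 116 117 118]
213 [118 119 117 115 115 114 119 117 120 117 116 115]
166 [40 43 42 44 41 37 40 38 39 43 42 43 40 39 42]
167 [39 40 41 38 39 41 41 44 41 40 41 45 41 41 40]
168 [37 42 40 42 41 38 40 41 43 38 37 37 39 40 38]
169 [40 39 40 37 39 39 38 39 42 43 42 38 42 39 41]
170 [43 43 38 40 39 40 42 37 41 41 42 41 37 41 41]
171 [41 40 41 41 40 38 40 40 40 40 39 40 40 42 39]
172 [42 42 38 38 39 41 35 34 45 42 42 43 43 39 41]
173 [42 39 39 40 40 43 41 40 38 45 40 44 41 41 39]
174 [40 38 39 37 41 40 42 37 40 38 41 38 38 39 38]
175 [39 38 37 39 38 39 40 38 39 37 40 37 40 38 39]
176 [35 35 35 36 37 36 39 36 38 40 37 46 39 38 37]
177 [26 31 33 32 37 36 34 41 38 38 55 56 38 42 40]
```

```bash
cat > d.py <<'E'
from h import *
import sys
np.set_printoptions(precision=4,suppress=True)
s=read_state();M=R.from_rotvec(s['tcp_rot']).as_matrix()
x,y,z,a=map(float,sys.argv[1:5])   # target TCP, world angle (deg) of tool y
d=M.T@(np.array([x,y,z])-s['tool_pos'])
cur=np.degrees(np.arctan2(M[1,1],M[0,1]))
t=(cur-a+180)%360-180
print('t',s['time'],'pos',s['tool_pos'],'q',s['q'],'tilt',M[:,2],'F',s['wrist_force'],'w',s['width'],s['grip_force'])
print('shift units',d/.05,'yaw now',cur,'turn units z',t/6)
E
python3 d.py .501 .287 .31 -1.8
```

```text
t 1.75 pos [0.1838 0.6495 0.2313] q [ 1.2581  0.2639  1.604   0.      1.2737 -0.0369] tilt [-0. -0. -1.] F [ 0.2739 -0.6116  0.1012] w 0.9973414839298322 0.0
shift units [-8.0783 -5.2485 -1.5745] yaw now 74.19993342645479 turn units z 12.666655571075799
```

>>> apply_moves(fingers=[0.45,0.45,0.45,0.45,0.45,0.45,0.45,0.45,0.45,0.45,0.45,0.45], travel=[[-0.3,-0.2,-0.7],[-0.6,-0.4,-0.6],[-0.75,-0.5,-0.28],[-0.75,-0.5,0],[-0.75,-0.5,0],[-0.75,-0.5,0],[-0.75,-0.5,0],[-0.75,-0.5,0],[-0.75,-0.5,0],[-0.75,-0.5,0],[-0.75,-0.4,0],[-0.43,-0.25,0]], rotation=[[0,0,0],[0,0,0],[0,0,0],[0,0,0],[0,0,0],[0,0,0],[0,0,0],[0,0,0],[0,0,0],[0,0,0],[0,0,0],[0,0,0]])

```text
time: 2.95
tool_pos: [0.503, 0.2844, 0.3105]
tcp_rot: [0.435, 3.11, -0.0]
wrist_force: [0.1, 0.6, -0.4]
width: 0.449
grip_force: 0.0
```

>>> apply_moves(fingers=[0.45,0.45,0.45,0.45,0.45,0.45,0.45,0.45,0.45,0.45,0.45,0.45], travel=[[0,0,0],[0,0,0],[0,0,0],[0,0,0],[0,0,0],[0,0,0],[0,0,0],[0,0,0],[0,0,0],[0,0,0],[0,0,0],[0,0,0]], rotation=[[0,0,1],[0,0,1],[0,0,1],[0,0,1],[0,0,1],[0,0,1],[0,0,1],[0,0,1],[0,0,1],[0,0,1],[0,0,1],[0,0,1]])

```text
time: 4.15
tool_pos: [0.501, 0.2869, 0.3104]
tcp_rot: [2.183, 2.259, 0.0]
wrist_force: [-0.2, 0.4, -0.4]
width: 0.451
grip_force: 0.0
```

```bash
python3 d.py .501 .287 .192 -1.8
```

```text
t 4.15 pos [0.501  0.2869 0.3104] q [ 0.4769  0.04    1.7155 -0.      1.386   0.4428] tilt [ 0.0001  0.     -1.    ] F [-0.2415  0.3764 -0.3588] w 0.45058390742138965 0.0
shift units [ 0.0022 -0.0007  2.3672] yaw now 1.9515498163789196 turn units z 0.6252583027298186
```

>>> apply_moves(fingers=[0.45,0.45,0.45,0.45,0.45,0.45,0.45], travel=[[0,0,0],[0,0,0.4],[0,0,0.5],[0,0,0.5],[0,0,0.5],[0,0,0.3],[0,0,0]], rotation=[[0,0,0.62],[0,0,0],[0,0,0],[0,0,0],[0,0,0],[0,0,0],[0,0,0]])

```text
time: 4.85
tool_pos: [0.4994, 0.286, 0.1975]
tcp_rot: [-2.25, -2.191, 0.008]
wrist_force: [-1.0, -0.2, 0.0]
width: 0.448
grip_force: 0.0
```

```bash
python3 d.py .501 .287 .192 -1.8
python3 - <<'E'
from h import *
c=read_camera('side')
cv2.imwrite('pics/g1.png',cv2.resize(c['image'][80:180,150:270,::-1],(720,600),interpolation=3))
E
```

```text
t 4.85 pos [0.4994 0.286  0.1975] q [ 0.4768  0.1043  1.8551 -0.      1.1874  0.5034] tilt [-0.0047 -0.0024 -1.    ] F [-1.0187 -0.2161  0.0485] w 0.4479455757270134 0.0
shift units [0.0213 0.0329 0.1091] yaw now -1.5230021527057462 turn units z 0.0461663078823733
```

View pics/g1.png

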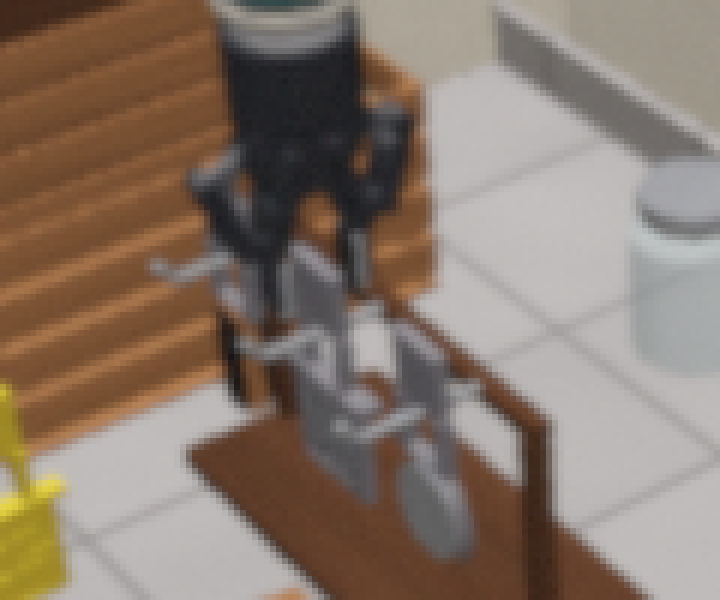

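The fingers at (270,300) and (355,280) straddle the middle tool's grip, which is slightly nearer the front finger. I'll lower 5 mm and close.

>>> apply_moves(fingers=[0.45,0.45,0,0,0,0,0,0,0], travel=[[0,0,0.1],[0,0,0],[0,0,0],[0,0,0],[0,0,0],[0,0,0],[0,0,0],[0,0,0],[0,0,0]], rotation=[[0,0,0],[0,0,0],[0,0,0],[0,0,0],[0,0,0],[0,0,0],[0,0,0],[0,0,0],[0,0,0]], newtons=40)

```text
time: 5.8
tool_pos: [0.5015, 0.2871, 0.1961]
tcp_rot: [2.25, 2.191, 0.002]
wrist_force: [0.3, -0.1, 5.6]
width: 0.111
grip_force: 42.4
```

```bash
python3 d.py .501 .287 .211 -1.8
```

```text
t 5.8 pos [0.5015 0.2871 0.1961] q [ 0.4769  0.1056  1.8563 -0.      1.1783  0.5035] tilt [ 0.0012  0.0006 -1.    ] F [ 0.3228 -0.0747  5.5582] w 0.11116832577920722 42.43158996105194
shift units [-0.0023 -0.0099 -0.2975] yaw now -1.5228176582444273 turn units z 0.04619705695926276
```

>>> apply_moves(fingers=[0,0,0,0], travel=[[0,0,-0.2],[0,0,-0.15],[0,0,-0.1],[0,0,0]], rotation=[[0,0,0],[0,0,0],[0,0,0],[0,0,0]])

```text
time: 6.2
tool_pos: [0.5016, 0.2872, 0.2188]
tcp_rot: [2.25, 2.191, 0.003]
wrist_force: [0.0, 0.0, -0.8]
width: 0.106
grip_force: 41.6
```

```bash
python3 d.py .501 .287 .215 -1.8
python3 - <<'E'
from fit import *
c=read_camera('side')
cv2.imwrite('pics/g2.png',cv2.resize(c['image'][80:180,150:270,::-1],(720,600),interpolation=3))
E
```

```text
t 6.2 pos [0.5016 0.2872 0.2188] q [0.4769 0.0887 1.8316 0.     1.2195 0.5034] tilt [ 0.0015  0.0008 -1.    ] F [ 0.041   0.0056 -0.8277] w 0.10582014585014374 41.64013087749481
shift units [-0.0041 -0.0115  0.0769] yaw now -1.5198881433378242 turn units z 0.04668530944369801
```

View pics/g2.png

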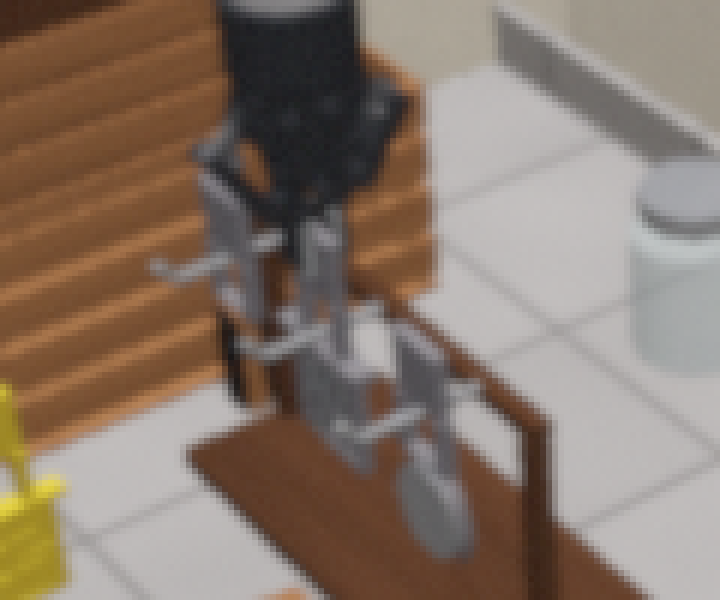

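The filter is held and lifted about 22 mm, and it hangs free on the wrist (Fz -0.8). I'll lower it 3 mm and draw it off along -x.

>>> apply_moves(fingers=[0,0,0,0,0,0,0,0,0,0], travel=[[0,0,0.06],[0,-0.1,0],[0,-0.2,0],[0,-0.25,0],[0,-0.25,0],[0,-0.25,0],[0,-0.25,0],[0,-0.25,0],[0,-0.25,0],[0,-0.2,0]], rotation=[[0,0,0],[0,0,0],[0,0,0],[0,0,0],[0,0,0],[0,0,0],[0,0,0],[0,0,0],[0,0,0],[0,0,0]])

```text
time: 7.25
tool_pos: [0.3999, 0.2896, 0.2149]
tcp_rot: [-2.25, -2.192, -0.0]
wrist_force: [0.3, 0.5, -0.0]
width: 0.108
grip_force: 41.6
```

```bash
python3 d.py .563 -.149 .32 -8.7
python3 - <<'E'
from fit import *
c=read_camera('side');t=read_camera('top')
a=cv2.resize(c['image'][80:200,140:270,::-1],(520,480),interpolation=3)
b=cv2.resize(t['image'][150:230,85:155,::-1],(280,320),interpolation=3)
o=np.zeros((480,800,3),np.uint8);o[:,:520]=a;o[:320,520:]=b
cv2.imwrite('pics/g3.png',o)
E
```

```text
t 7.25 pos [0.3999 0.2896 0.2149] q [ 0.5763 -0.0717  2.0009  0.0001  1.2123  0.6025] tilt [ 0.      0.0001 -1.    ] F [ 0.267   0.487  -0.0115] w 0.10827569191057071 41.62712752819061
shift units [-8.6832  3.4917 -2.1037] yaw now -1.5037391560649767 turn units z 1.1993768073225037
```

View pics/g3.png

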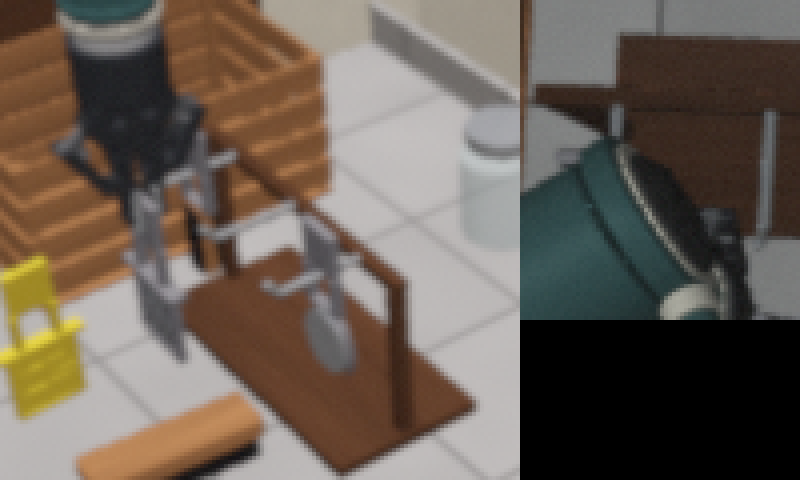

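The filter is off the peg and the strainer and brush are still hanging. Now I'll raise it and carry it over the slot.

>>> apply_moves(fingers=[0,0,0,0,0,0,0,0,0,0,0,0], travel=[[0,0,-0.5],[0,0,-0.8],[-0.4,0,-0.8],[-0.8,0,0],[-0.9,0,0],[-0.9,0,0],[-0.9,0,0],[-0.9,0,0],[-0.8,0.4,0],[-0.8,0.5,0],[-0.8,0.5,0],[-0.7,0.5,0]], rotation=[[0,0,0],[0,0,0],[0,0,0],[0,0,0],[0,0,0],[0,0,0],[0,0,0],[0,0,0],[0,0,0],[0,0,0],[0,0,0],[0,0,0]])

```text
time: 8.55
tool_pos: [0.4865, -0.1105, 0.3201]
tcp_rot: [2.251, 2.189, 0.001]
wrist_force: [0.1, 0.9, 0.5]
width: 0.109
grip_force: 41.6
```

>>> apply_moves(fingers=[0,0,0,0,0,0,0], travel=[[-0.5,0.6,0],[-0.28,0.6,0],[0,0.39,0],[0,0,0],[0,0,0],[0,0,0],[0,0,0]], rotation=[[0,0,0],[0,0,0],[0,0,0],[0,0,0.6],[0,0,0.6],[0,0,0],[0,0,0]])

```text
time: 9.25
tool_pos: [0.5641, -0.1492, 0.3197]
tcp_rot: [2.383, 2.048, -0.0]
wrist_force: [0.1, 0.3, -0.4]
width: 0.106
grip_force: 41.7
```

```bash
python3 d.py .563 -.149 .22 -8.7
python3 - <<'E'
from fit import *
s=read_state();c=read_camera('side');t=read_camera('top')
yaw=np.radians(-8.7)
o=s['tool_pos']-[0,0,.016]
for d in regions_of('side','filter')[:5]:
    x,y,w,h=d['bbox'];q=proj(c,o); 
    print(d['bbox'],round(d['p'],2),q)
    if abs(x+w/2-q[0])<12 and abs(y+h/2-q[1])<25:
        print(fit([(c,d['mask'].astype(float))],FIL,[*o,yaw],[1,2],[.003,.003]))
        print(fit([(c,d['mask'].astype(float))],FIL,[*o,yaw],[0,1,2],[.003,.003,.003]))
im=cv2.resize(c['image'][:,:,::-1],None,fx=4,fy=4,interpolation=3)
M=R.from_euler('z',yaw).as_matrix()
for P in FIL:
    h=cv2.convexHull(((np.array([proj(c,M@v+o) for v in P])+.5)*4).astype(np.int32)); cv2.polylines(im,[h],True,(0,0,255),1)
q=(proj(c,o)*4).astype(int)
cv2.imwrite('pics/g4.png',im[max(0,q[1]-220):q[1]+330,q[0]-300:q[0]+300])
E
```

```text
t 9.25 pos [ 0.5641 -0.1492  0.3197] q [-0.3011  0.0488  1.6896 -0.0002  1.4032 -0.1501] tilt [-0.0001 -0.0001 -1.    ] F [ 0.1182  0.2888 -0.4488] w 0.10648545608136274 41.6840797662735
shift units [ 0.0002 -0.023   1.9932] yaw now -8.647197929060694 turn units z 0.008800345156548891
[138.4, 143.6, 23.9, 43.6] 0.81 [304.748  158.5775]
[296.2, 152.5, 19.4, 44.2] 0.71 [304.748  158.5775]
(array([ 0.5641, -0.1488,  0.3008, -0.1518]), np.float64(0.27721689382466763))
(array([ 0.5664, -0.1465,  0.2975, -0.1518]), np.float64(0.27477624726649685))
[270.6, 176.0, 119.4, 121.5] 0.64 [304.748  158.5775]
[275.3, 139.7, 9.5, 38.4] 0.63 [304.748  158.5775]
```

View pics/g4.png

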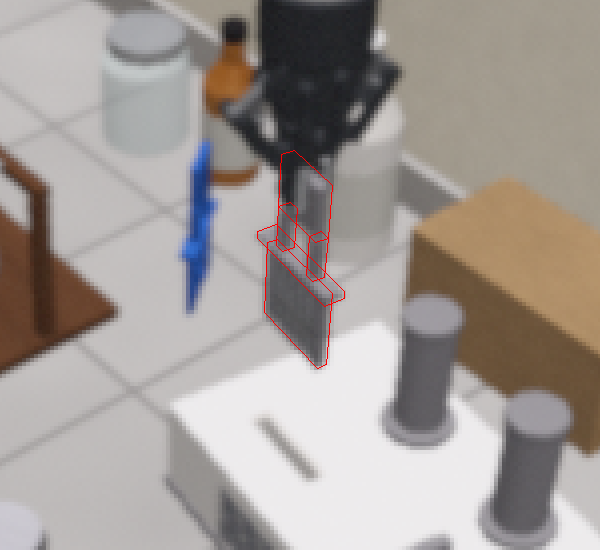

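The model overlay matches the held filter at (300,270) to within about a pixel, so it hangs straight over the slot at (290,447). Lowering now.

>>> apply_moves(fingers=[0,0,0,0,0,0,0,0,0], travel=[[0,-0.02,0.3],[0,0,0.5],[0,0,0.5],[0,0,0.4],[0,0,0.2],[0,0,0.15],[0,0,0.1],[0,0,0.1],[0,0,0]], rotation=[[0,0,0],[0,0,0],[0,0,0],[0,0,0],[0,0,0],[0,0,0],[0,0,0],[0,0,0],[0,0,0]])

```text
time: 10.3
tool_pos: [0.5631, -0.1488, 0.2073]
tcp_rot: [2.384, 2.046, 0.0]
wrist_force: [-0.8, -0.1, -1.1]
width: 0.108
grip_force: 41.6
```

>>> apply_moves(fingers=[0,0,0,0,0,0,0], travel=[[0,0,0.15],[0,0,0.2],[0,0,0.2],[0,0,0.2],[0,0,0.15],[0,0,0.1],[0,0,0]], rotation=[[0,0,0],[0,0,0],[0,0,0],[0,0,0],[0,0,0],[0,0,0],[0,0,0]])

```text
time: 11.0
tool_pos: [0.5623, -0.1486, 0.156]
tcp_rot: [-2.383, -2.045, 0.002]
wrist_force: [0.3, -0.2, -0.5]
width: 0.107
grip_force: 41.6
```

>>> apply_moves(fingers=[0,0,0,0,0], travel=[[0,0,0.1],[0,0,0.06],[0,0,0.06],[0,0,0.04],[0,0,0]], rotation=[[0,0,0],[0,0,0],[0,0,0],[0,0,0],[0,0,0]])

```text
time: 11.5
tool_pos: [0.5634, -0.1489, 0.1463]
tcp_rot: [2.383, 2.046, 0.001]
wrist_force: [-4.1, -0.2, 8.8]
width: 0.107
grip_force: 43.1
```

>>> apply_moves(fingers=[0.5,0.5,0.5,0.5,0.5,0.5,0.5,0.5,0.5,0.5,0.5], travel=[[0,0,0],[0,0,0],[0,0,0],[0,0,0],[0,0,-0.2],[0,0,-0.3],[0,0,-0.6],[0,0,-0.8],[0,0,-0.8],[0,0,-0.8],[0,0,0]], rotation=[[0,0,0],[0,0,0],[0,0,0],[0,0,0],[0,0,0],[0,0,0],[0,0,0],[0,0,0],[0,0,0],[0,0,0],[0,0,0]])

```text
time: 12.6
tool_pos: [0.5666, -0.1499, 0.3294]
tcp_rot: [2.374, 2.038, 0.013]
wrist_force: [-0.4, -0.4, 1.2]
width: 0.498
grip_force: 0.0
```

```bash
python3 d.py .539 -.311 .26 81.3
python3 - <<'E'
from fit import *
c=read_camera('side')
yaw=np.radians(-8.7);o=np.array([.563,-.149,.13])
im=cv2.resize(c['image'][:,:,::-1],None,fx=4,fy=4,interpolation=3)
big=im.copy()
M=R.from_euler('z',yaw).as_matrix()
for P in FIL[:4]:
    h=cv2.convexHull(((np.array([proj(c,M@v+o) for v in P])+.5)*4).astype(np.int32)); cv2.polylines(im,[h],True,(0,0,255),1)
q=(proj(c,o)*4).astype(int)
f=lambda a:a[q[1]-150:q[1]+250,q[0]-150:q[0]+230]
cv2.imwrite('pics/g5.png',np.hstack([f(big),f(im)]))
for d in regions_of('side','filter')[:5]:
    x,y,w,h=d['bbox'];print(d['bbox'],round(d['p'],2))
E
```

```text
t 12.6 pos [ 0.5666 -0.1499  0.3294] q [-0.3011  0.0404  1.6811  0.      1.4049 -0.1489] tilt [ 0.0146 -0.0045 -0.9999] F [-0.3643 -0.4486  1.1879] w 0.4977174429477946 0.0
shift units [-3.2659 -0.0779  1.3934] yaw now -8.719293267059394 turn units z -15.0032155445099
[138.9, 145.8, 22.9, 42.7] 0.84
[275.1, 137.5, 11.1, 43.7] 0.74
[293.5, 193.8, 19.3, 31.8] 0.72
```

View pics/g5.png

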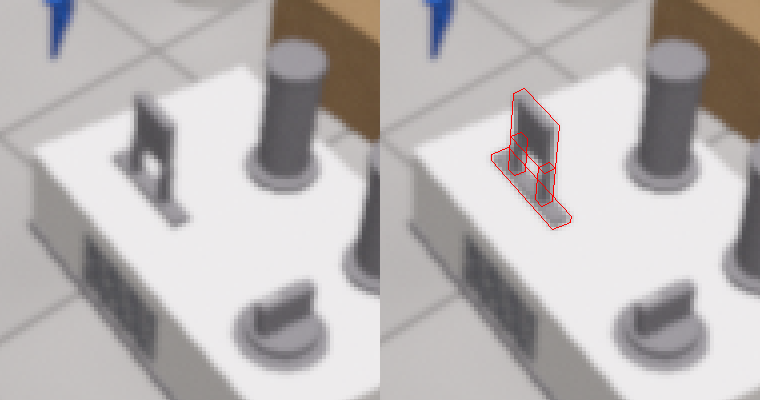

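The filter sits home: its shoulder lies on the dryer top along the slot and matches the modelled home pose (right panel, 495–570, 150–228). Now the knob.

>>> apply_moves(fingers=[0.7,0.7,0.7,0.7,0.7,0.7,0.7,0.7,0.7,0.7,0.7,0.7], travel=[[-0.3,0,0],[-0.6,0,0],[-0.8,0,0],[-0.8,0,0],[-0.77,0,0],[0,0,0],[0,0,0],[0,0,0],[0,0,0],[0,0,0],[0,0,0],[0,0,0]], rotation=[[0,0,0],[0,0,0],[0,0,-1],[0,0,-1],[0,0,-1],[0,0,-1],[0,0,-1],[0,0,-1],[0,0,-1],[0,0,-1],[0,0,-1],[0,0,-1]])

```text
time: 13.9
tool_pos: [0.549, -0.3118, 0.3167]
tcp_rot: [-1.034, -2.962, -0.001]
wrist_force: [-0.5, -0.3, 0.4]
width: 0.705
grip_force: 0.0
```

>>> apply_moves(fingers=[0.7,0.7,0.7,0.7,0.7,0.7,0.7], travel=[[0,0,0],[0,0,0],[0,0,0],[0,0,0],[0,0,0],[0,0,0],[0,0,0]], rotation=[[0,0,-1],[0,0,-1],[0,0,-1],[0,0,-1],[0,0,-1],[0,0,0],[0,0,0]])

```text
time: 14.6
tool_pos: [0.5495, -0.3116, 0.3177]
tcp_rot: [-0.243, -3.13, -0.002]
wrist_force: [0.2, -0.2, -0.6]
width: 0.697
grip_force: 0.0
```

```bash
python3 d.py .539 -.311 .108 81.3
python3 - <<'E'
from fit import *
c=read_camera('side')
L=regions_of('side','knob_grip');print([(d['bbox'],round(d['p'],2)) for d in L])
KN=DRY[3:]
p=[.5962,-.2301,0,-.1527]
if L: print(fit([(c,L[0]['mask'].astype(float))],KN,p,[0,1],[.004,.004]))
z=np.load('m.npz')
print([(d['location'],d['p']) for d in tip_of('side','knob_grip')], proj(c,[.539,-.311,.124]))
E
```

```text
t 14.6 pos [ 0.5495 -0.3116  0.3177] q [-0.555   0.1444  1.5891 -0.0002  1.4108 -1.9706] tilt [-0.0024  0.0012 -1.    ] F [ 0.1642 -0.1996 -0.6057] w 0.697103588118149 0.0
shift units [ 0.199  -0.0251  4.1937] yaw now 81.10718487194438 turn units z -0.03213585467593324
[([323.8, 236.5, 21.4, 20.0], 0.56)]
(array([ 0.5992, -0.23  ,  0.    , -0.1527]), np.float64(0.09894776801072391))
[([332.7, 241.2], 0.69)] [333.9381 241.9332]
```

>>> apply_moves(fingers=[0.7,0.7,0.7,0.7,0.7,0.7,0.7,0.7,0.7,0.7], travel=[[0.18,0,0.3],[0,0,0.6],[0,0,0.7],[0,0,0.7],[0,0,0.7],[0,0,0.4],[0,0,0.3],[0,0,0.3],[0,0,0.1],[0,0,0]], rotation=[[0,0,0],[0,0,0],[0,0,0],[0,0,0],[0,0,0],[0,0,0],[0,0,0],[0,0,0],[0,0,0],[0,0,0]])

```text
time: 15.75
tool_pos: [0.5414, -0.3098, 0.1139]
tcp_rot: [-0.239, -3.132, -0.0]
wrist_force: [-0.1, 0.1, 0.8]
width: 0.702
grip_force: 0.0
```

>>> apply_moves(fingers=[0,0,0,0,0,0,0,0], travel=[[0,0,0],[0,0,0],[0,0,0],[0,0,0],[0,0,0],[0,0,0],[0,0,0],[0,0,0]], rotation=[[0,0,0],[0,0,0],[0,0,0],[0,0,0],[0,0,0],[0,0,0],[0,0,0],[0,0,0]], newtons=30)

```text
time: 16.55
tool_pos: [0.5419, -0.3131, 0.1159]
tcp_rot: [0.238, 3.13, -0.009]
wrist_force: [-2.3, -7.0, 1.5]
width: 0.129
grip_force: 35.3
```

```bash
python3 d.py .540 -.3115 .108 81.3
```

```text
t 16.55 pos [ 0.5419 -0.3131  0.1159] q [-0.5615  0.2631  1.8278 -0.0045  1.0461 -1.9782] tilt [ 0.0018 -0.0057 -1.    ] F [-2.3218 -6.9768  1.4895] w 0.12879338744985866 35.267343521118164
shift units [0.0422 0.0261 0.1574] yaw now 81.29755763501582 turn units z -0.0004070608306960821
```

Gripped, but 3 mm off centre and a bit high. I'll regrip.

>>> apply_moves(fingers=[0.4,0.4,0.4,0.4,0,0,0,0,0,0], travel=[[0,0,0],[0,0,0],[0,-0.06,0.1],[0,0,0],[0,0,0],[0,0,0],[0,0,0],[0,0,0],[0,0,0],[0,0,0]], rotation=[[0,0,0],[0,0,0],[0,0,0],[0,0,0],[0,0,0],[0,0,0],[0,0,0],[0,0,0],[0,0,0],[0,0,0]], newtons=30)

```text
time: 17.55
tool_pos: [0.5409, -0.3131, 0.1091]
tcp_rot: [-0.239, -3.132, 0.001]
wrist_force: [-0.7, -4.3, -2.9]
width: 0.133
grip_force: 33.4
```

>>> apply_moves(fingers=[0,0,0,0,0,0], travel=[[0,0,0],[0,0,0],[0,0,0],[0,0,0],[0,0,0],[0,0,0]], rotation=[[0,0,0.4],[0,0,0.8],[0,0,0.8],[0,0,0.8],[0,0,0.8],[0,0,0.4]])

```text
time: 18.15
tool_pos: [0.5407, -0.3138, 0.1092]
tcp_rot: [-0.888, -3.013, 0.003]
wrist_force: [-2.5, -6.5, -2.5]
width: 0.135
grip_force: 33.4
```

```bash
python3 d.py .540 -.3115 .108 12.5; python3 -c "
from workcell import *
print(read_state()['torque'])"
```

```text
t 18.15 pos [ 0.5407 -0.3138  0.1092] q [-0.5648  0.2712  1.8312 -0.0021  1.0387 -1.5611] tilt [-0.0006 -0.0017 -1.    ] F [-2.5491 -6.5275 -2.4633] w 0.1345072381905864 33.3847975730896
shift units [0.0368 0.032  0.0233] yaw now 57.146717278000395 turn units z 7.441119546333397
[-0.83975699  0.29419227  0.04328542]
```

>>> apply_moves(fingers=[0,0,0,0,0,0,0,0,0,0,0,0], travel=[[0,0,0],[0,0,0],[0,0,0],[0,0,0],[0,0,0],[0,0,0],[0,0,0],[0,0,0],[0,0,0],[0,0,0],[0,0,0],[0,0,0]], rotation=[[0,0,0.4],[0,0,0.8],[0,0,0.8],[0,0,0.8],[0,0,0.8],[0,0,0.8],[0,0,0.8],[0,0,0.8],[0,0,0.7],[0,0,0.4],[0,0,0.3],[0,0,0]])

```text
time: 19.35
tool_pos: [0.5396, -0.3147, 0.1092]
tcp_rot: [-1.958, -2.457, 0.006]
wrist_force: [-4.3, -9.3, -2.1]
width: 0.137
grip_force: 33.6
```

```bash
python3 d.py .540 -.3115 .108 12.5; python3 -c "
from workcell import *
print(read_state()['torque'])"
```

```text
t 19.35 pos [ 0.5396 -0.3147  0.1092] q [-0.5657  0.271   1.8314 -0.0045  1.0397 -0.7883] tilt [-0.0026 -0.003  -1.    ] F [-4.2882 -9.2564 -2.0893] w 0.1368764376975101 33.56216311454773
shift units [0.0611 0.0229 0.0231] yaw now 12.884015002645688 turn units z 0.06400250044094946
[-1.40930629  0.70584652  0.15338546]
```

>>> apply_moves(fingers=[0,0,0,0,0,0,0,0], travel=[[0,0,0],[0,0,0],[0,0,0],[0,0,0],[0,0,0],[0,0,0],[0,0,0],[0,0,0]], rotation=[[0,0,0.3],[0,0,0.3],[0,0,0],[0,0,0],[0,0,0],[0,0,0],[0,0,0],[0,0,0]])

```text
time: 20.15
tool_pos: [0.5395, -0.3148, 0.1092]
tcp_rot: [2.03, 2.397, -0.007]
wrist_force: [-4.8, -8.2, -1.3]
width: 0.132
grip_force: 45.8
```

```bash
python3 d.py .540 -.3115 .108 12.5; python3 -c "
from h import *
print(read_state()['torque'])
for n in('side','top'):
  c=read_camera(n);q=proj(c,[.54,-.3115,.124]).astype(int);im=c['image'][q[1]-40:q[1]+35,q[0]-38:q[0]+37,::-1]
  im=cv2.resize(im,(400,400),interpolation=3)
  o=im if n=='side' else np.hstack([o,im])
cv2.imwrite('pics/k.png',o)"
```

```text
t 20.15 pos [ 0.5395 -0.3148  0.1092] q [-0.5654  0.271   1.8315 -0.0055  1.0398 -0.7281] tilt [-0.0031 -0.0036 -1.    ] F [-4.846  -8.1744 -1.2611] w 0.1316992953509778 45.76128105978569
shift units [0.0625 0.0207 0.0233] yaw now 9.47903359308335 turn units z -0.5034944011527737
[-1.36137565  0.80039447  0.98754414]
```

View pics/k.png

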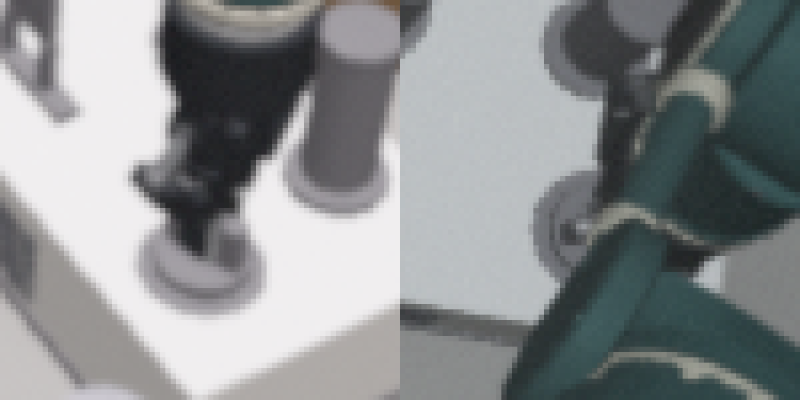

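The torque rose from 0.15 to 0.99 N m, so the knob is on its stop, and the picture shows the bar turned with the gripper. It was held there 0.6 s. Now I'll release and rise.

>>> apply_moves(fingers=[0,0,0,1,1,1,1,1,1,1,1,1], travel=[[0,0,0],[0,0,0],[0,0,0],[0,0,0],[0,0,0],[0,0,0],[0,0,0],[0,0,0],[0,0,0],[0,0,0],[0,0,-0.2],[0,0,-0.4]], rotation=[[0,0,0],[0,0,0],[0,0,0],[0,0,0],[0,0,0],[0,0,0],[0,0,0],[0,0,0],[0,0,0],[0,0,0],[0,0,0],[0,0,0]])

```text
time: 21.45
tool_pos: [0.5397, -0.3119, 0.138]
tcp_rot: [-2.032, -2.391, 0.001]
wrist_force: [-0.5, 0.1, -0.3]
width: 0.996
grip_force: 0.0
```

>>> apply_moves(fingers=[1,1,1,1,1,1], travel=[[0,0,-0.8],[0,0,-0.8],[0,0,-0.8],[0,0,-0.8],[0,0,-0.4],[0,0,0]], rotation=[[0,0,0],[0,0,0],[0,0,0],[0,0,0],[0,0,0],[0,0,0]])

```text
time: 22.05
tool_pos: [0.543, -0.314, 0.3256]
tcp_rot: [2.028, 2.386, 0.002]
wrist_force: [0.5, 0.1, 0.9]
width: 1.004
grip_force: 0.0
```

```bash
python3 -c "
from h import *
c=read_camera('side')
cv2.imwrite('pics/end.png',cv2.resize(c['image'][80:340,160:430,::-1],(620,597),interpolation=3))"
```

```text
(no output)
```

View pics/end.png

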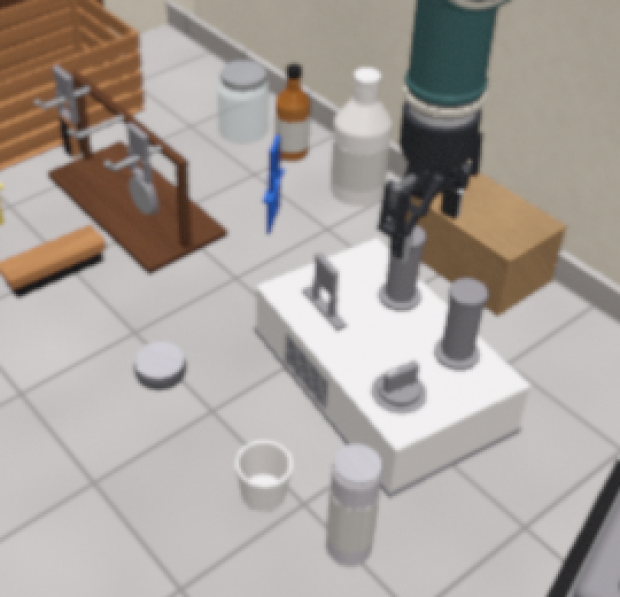

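The final view shows the filter home at (325,290) and the knob back at rest at (400,382). The other tools are still on their pegs, the bystanders haven't moved, and the gripper is clear.

```bash
python3 -c "
from workcell import *
print(finish_job())"
```

```text
the job is handed in; nothing more can be done
None
```

The filter is home in the slot. The knob was then turned to its stop, held briefly, and sprang back to rest, and the job was handed in at about 22 s of the 69 s allowed, with nothing else moved and no verdict returned.

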